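Find the rocking corner of a jig plate and press its shim flat

ROBOT

A 6-joint arm with a two-finger parallel gripper is mounted at the origin on the work surface. World frame = base frame: x ahead of the robot, y to its left, z up, the work surface at z = 0. Lengths are in m, angles in rad, forces in N, time in s.
With the tool pointing down it reaches from about 0.375 to 0.9 m from the base axis. Payload 3.1 kg.
Tool frame: the origin (TCP) lies between the finger pads; the fingertips stand 19 mm ahead of it and the grasp point (between the pads) is the TCP; z points along the fingers, y is the line along which they close (so a half turn about z gives the same grasp; the last joint's range is limited). The gripper opens to 87 mm and grips with 3 to 60 N. Pads are 19 mm wide; open, the fingers measure 117 mm over their backs; the gripper's body (75 mm by 190 mm) begins 51 mm behind the grasp point.
Start: joints at [1.038, 0.527, 1.433, -0, 1.181, -0.178], TCP at [0.216, 0.586, 0.242] pointing down, gripper open.
Joint ranges: [-3.08, 3.08], [-0.75, 2.2], [0.22, 2.44], [-1.43, 4.57], [0, 2.65], [-2.85, 2.85]. Speed limits (rad/s): [2.79, 2.79, 3.14, 3.14, 3.14, 3.14].

INTERFACE

Orientations are given as a unit quaternion [x, y, z, w].
In Python, from rig import robot, camera, camera_info, hand_in gives the robot as it stands.
- The arm moves only by the shell command python3 -m handwheel 'ROWS' [FORCE]. ROWS is a JSON object of lists of equal length, an entry for each row: "hand": the opening, from 0 (shut) to 1 (fully open); "translation": the shift along the world's x, y, z in mm, a list of three; "turn": the turn, a rotation vector about the world's x, y, z in rad, a list of three. In form: {"hand": [hand, ...], "translation": [[tx, ty, tz], ...], "turn": [[ax, ay, az], ...]}. A call has 1 to 12 rows; each row is the pose to reach, as a shift and turn from the pose commanded when the call began; what a row does not reach only later rows make up. A row lasts 1/12 s, in which the tool goes at most 41.7 mm and 7.16 degrees, less where a joint would pass 70% of its speed; a pose out of reach is approached as far as the arm can. A call with a gripper value outside its range is refused whole. The fingers move at their own pace and stop on an object; FORCE is the grip in N (left out, the last holds). Time passes only in rows, so rows that repeat a pose let the fingers close. It gives the time, the measured TCP pose, the force, the opening and the grip force at its end, in the units of the state.
- robot.get_obs(): the state, without advancing time (a new reading comes with each control period).
- camera(name): name is "side" or "top" or "wrist"; returns (picture, depth): 480x640x3 uint8, red, green, blue; 480x640 float32, m along the optical axis (not along the pixel's ray), 0 where there is no reading.
- camera_info(name): a dict with "vertical_fov" (degrees; the focal length in pixels is half the picture's height over the tangent of half this angle, whatever the lens; pixels are square), "cx", "cy" (the principal point, pixels), "k1" (the pictures are not rectified: a ray, as slopes to the right and down, at radius r is drawn at 1 + k1 r^2 times it, then the intrinsics apply), "world_from_camera" (4x4, takes a point from camera to world coordinates). Camera axes: x right, y down, z forward; pixel columns grow to the right and rows downward; lengths in m; the calibration is good to about 2 mm. A picture is of the moment at which its call begins: read the wrist's pose just before it. camera_info takes no time and is no camera call; for the wrist camera it gives the pose at the moment of the call.
- hand_in(): hands the job in; it is judged then, once.
The state is a dict: "time": time; "q": joint angles; "joint_velocities": joint speeds; "joint_torque": joint torques, N m; "position": TCP position; "tool_rot": TCP orientation; "ft_force": force on the tool from outside, world axes, zero at the start; "moment": the same for the moment, N m; "grip_width": finger opening in m; "grip_force": force on a finger pad.
Only numpy, scipy, OpenCV 4.12 (cv2) and the standard library are available. Lean on these libraries where they do the work, as an engineer would, in place of code of your own. Each camera call takes 0.05 s, during which the arm holds its last target. There are 200 camera calls.

TASK

One corner of the jig plate on the jeweller's bench rocks. Press down on the plate's corners, one after another, until you feel the one that gives, then press the ear of that corner's shim down flat. Only press: do not shift or lift the plate, leave the other three shims standing up, and leave the tools and the tin alone.

Things in the scene. Friction and masses are not known exactly. Their poses are not given: they have to be found in the camera images.
- plate: Jig plate: loose aluminium plate 130 x 170 x 10 mm (x, y, z), about 0.65 kg, lying level on four hidden feet, held by friction alone. Origin: centre of its underside, 24 mm above the bench; z up; its top face is 34 mm above the bench. A wooden doming block 44 x 44 x 24 mm is fixed on the middle of its top. One corner, a different one each time, rocks; all look alike.
- base: Fixed dark steel sub-base under the plate, 160 x 290 x 10 mm; origin at the centre of its underside, on the bench. The plate starts centred over it with the same x and y directions.
- corner_1 (a point): Point on the plate's top face over the foot (14 mm diameter) of its +x +y corner, +48, +64 mm from the plate's middle: press here. A sound corner does not give. The rocking one starts to give at 0.5 to 2.5 N, is 4 mm down at about 4 N, then stops hard; the opposite corner rises as much (plate tilts 0.05 rad); let go, it springs back level.
- shim_1 (a joint): Shim of corner_1: see-saw steel strip 24 mm wide, 1.8 mm thick, pivoted 6.5 mm outside the plate's side face in line with corner_1, 21.6 mm above the bench. Its ear reaches 46 mm outward (+y) and slants up. Value (rad): starts 0 to 0.08 (ear up), 0.40 = ear flat on its rest, a hard stop. About 3 N on the ear moves it; friction holds it. Pressed flat, its inner end wedges under the plate.
- shim_1_ear (a point): Point to press on top of the ear of shim_1, on its middle line, 34 mm from the pivot (31 mm outward when up, 34 mm when flat, so 38 to 40 mm from the plate's side face). It moves with the ear: about 33 to 36 mm above the bench when up, 23 mm when flat.
- corner_2 (a point): Point on the plate's top face over the foot (14 mm diameter) of its -x +y corner, -48, +64 mm from the plate's middle: press here. A sound corner does not give. The rocking one starts to give at 0.5 to 2.5 N, is 4 mm down at about 4 N, then stops hard; the opposite corner rises as much (plate tilts 0.05 rad); let go, it springs back level.
- shim_2 (a joint): Shim of corner_2: see-saw steel strip 24 mm wide, 1.8 mm thick, pivoted 6.5 mm outside the plate's side face in line with corner_2, 21.6 mm above the bench. Its ear reaches 46 mm outward (+y) and slants up. Value (rad): starts 0 to 0.08 (ear up), 0.40 = ear flat on its rest, a hard stop. About 3 N on the ear moves it; friction holds it. Pressed flat, its inner end wedges under the plate.
- shim_2_ear (a point): Point to press on top of the ear of shim_2, on its middle line, 34 mm from the pivot (31 mm outward when up, 34 mm when flat, so 38 to 40 mm from the plate's side face). It moves with the ear: about 33 to 36 mm above the bench when up, 23 mm when flat.
- corner_3 (a point): Point on the plate's top face over the foot (14 mm diameter) of its -x -y corner, -48, -64 mm from the plate's middle: press here. A sound corner does not give. The rocking one starts to give at 0.5 to 2.5 N, is 4 mm down at about 4 N, then stops hard; the opposite corner rises as much (plate tilts 0.05 rad); let go, it springs back level.
- shim_3 (a joint): Shim of corner_3: see-saw steel strip 24 mm wide, 1.8 mm thick, pivoted 6.5 mm outside the plate's side face in line with corner_3, 21.6 mm above the bench. Its ear reaches 46 mm outward (-y) and slants up. Value (rad): starts 0 to 0.08 (ear up), 0.40 = ear flat on its rest, a hard stop. About 3 N on the ear moves it; friction holds it. Pressed flat, its inner end wedges under the plate.
- shim_3_ear (a point): Point to press on top of the ear of shim_3, on its middle line, 34 mm from the pivot (31 mm outward when up, 34 mm when flat, so 38 to 40 mm from the plate's side face). It moves with the ear: about 33 to 36 mm above the bench when up, 23 mm when flat.
- corner_4 (a point): Point on the plate's top face over the foot (14 mm diameter) of its +x -y corner, +48, -64 mm from the plate's middle: press here. A sound corner does not give. The rocking one starts to give at 0.5 to 2.5 N, is 4 mm down at about 4 N, then stops hard; the opposite corner rises as much (plate tilts 0.05 rad); let go, it springs back level.
- shim_4 (a joint): Shim of corner_4: see-saw steel strip 24 mm wide, 1.8 mm thick, pivoted 6.5 mm outside the plate's side face in line with corner_4, 21.6 mm above the bench. Its ear reaches 46 mm outward (-y) and slants up. Value (rad): starts 0 to 0.08 (ear up), 0.40 = ear flat on its rest, a hard stop. About 3 N on the ear moves it; friction holds it. Pressed flat, its inner end wedges under the plate.
- shim_4_ear (a point): Point to press on top of the ear of shim_4, on its middle line, 34 mm from the pivot (31 mm outward when up, 34 mm when flat, so 38 to 40 mm from the plate's side face). It moves with the ear: about 33 to 36 mm above the bench when up, 23 mm when flat.
- tin: Bystander: round metal tin, 64 mm diameter, 45 mm high, standing beyond the plate; origin at the centre of its underside.
- screwdriver: Bystander: screwdriver with an orange handle, 170 mm long, lying on the bench to the left of the jig; origin at its middle, underside.
- pliers: Bystander: red-handled pliers, about 130 mm long, 50 mm wide, 12 mm high, lying to the right of the jig; origin under the pivot.

How it is judged:
By the outcome, as a careful person would: the job done as asked, in the order asked, and still so for the second after the job is handed in, with the robot touching nothing.
It also fails if it takes over 45 s, if anything falls off the work surface, if the arm or the gripper's body presses on something with over 40 N, if the wrist force passes 120 N, or if a joint passes its speed limit or range.

## Working session

There is one attempt and no reset: what is moved stays moved. The work goes in short steps, Python scripts to look and compute and a shell command to move; the robot and the scene stay as the last step left them, time stands still between calls to the robot, and variables do not carry over. Pictures are saved under pics/ and viewed, at most 10 in all, crops included, and the job is handed in when it is done.

```bash
mkdir -p pics; ls
cat > h.py <<'E'
import numpy as np,cv2
from rig import robot,camera,camera_info
def K(n):
    i=camera_info(n);f=240/np.tan(np.radians(i["vertical_fov"])/2)
    return i,f
def cast(n,uv,z,i=None):
    i=i or camera_info(n);f=240/np.tan(np.radians(i["vertical_fov"])/2)
    uv=np.atleast_2d(np.array(uv,float));d=(uv-[i["cx"],i["cy"]])/f
    s=d.copy()
    for _ in range(20): s=d/(1+i["k1"]*(s**2).sum(1,keepdims=True))
    T=np.array(i["world_from_camera"]);r=np.c_[s,np.ones(len(s))]@T[:3,:3].T;o=T[:3,3]
    return o+r*((z-o[2])/r[:,2])[:,None]
E
python3 - <<'E'
from h import *
o=robot.get_obs();print(o["time"],o["position"],o["tool_rot"],o["ft_force"],o["grip_width"])
for n in("top","side"):
    p,d=camera(n);cv2.imwrite(f"pics/{n}0.png",p[:,:,::-1]);np.save(f"{n}0.npy",d);print(n,camera_info(n))
E
```

```text
pics
0.0 [0.21618554 0.58569324 0.24056571] [ 1.75998738e-01  9.84389799e-01 -1.01290121e-03 -3.77267754e-04] [ 0.21671051  0.81062178 -0.3229487 ] 0.08705627251887584
top {'vertical_fov': 43.70193213208742, 'cx': 317.7485818898218, 'cy': 244.25827402859048, 'k1': -0.11049441089964882, 'world_from_camera': array([[ 0.02665296, -0.9886517 ,  0.14784258,  0.46146755],
       [-0.99950433, -0.02883499, -0.01263514,  0.04975201],
       [ 0.01675479, -0.14743253, -0.98893019,  1.02368387],
       [ 0.        ,  0.        ,  0.        ,  1.        ]])}
side {'vertical_fov': 46.50327222989438, 'cx': 316.01957846131415, 'cy': 234.0756894420985, 'k1': -0.060986786055464315, 'world_from_camera': array([[-0.83416412, -0.4287153 ,  0.34694873,  0.26220131],
       [-0.55151324,  0.64633052, -0.5273424 ,  0.59311079],
       [ 0.0018362 , -0.63123692, -0.77558789,  0.8765046 ],
       [ 0.        ,  0.        ,  0.        ,  1.        ]])}
```

View pics/top0.png

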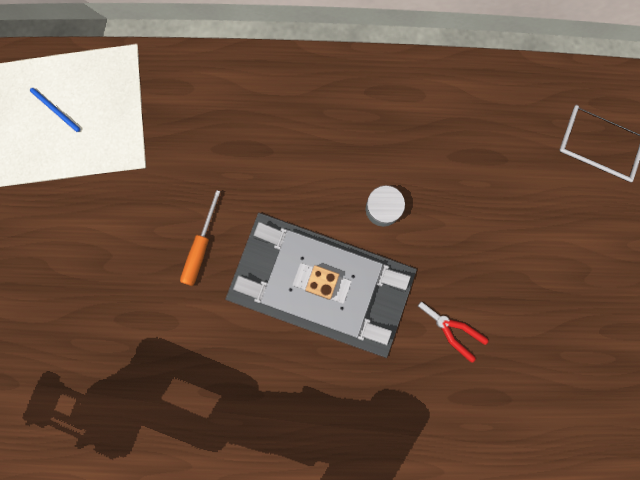

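View pics/side0.png

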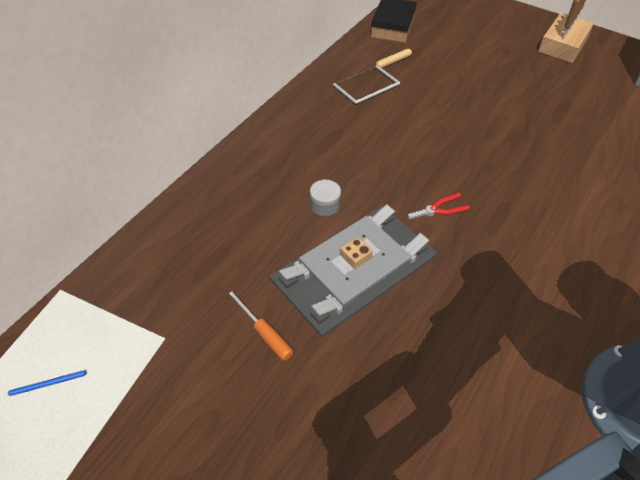

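The top view shows the jig centred near (322,284), with its long axis tilted. The four light ears are near (268,235), (250,288), (397,278) and (376,332). The tin is at (386,205), the screwdriver at (200,240) and the pliers at (450,325).

```bash
cat > m.py <<'E'
from h import *
def rect(n,m,z):
    c=max(cv2.findContours(m,cv2.RETR_EXTERNAL,cv2.CHAIN_APPROX_NONE)[0],key=cv2.contourArea)[:,0]
    P=cast(n,c,z)[:,:2]; return cv2.minAreaRect((P*1000).astype(np.float32))
for n,roi in(("top",(195,375,215,425)),("side",(190,340,262,445))):
    p=cv2.imread(f"pics/{n}0.png");hsv=cv2.cvtColor(p,cv2.COLOR_BGR2HSV)
    R=np.zeros((480,640),np.uint8);R[roi[0]:roi[1],roi[2]:roi[3]]=1
    neut=((hsv[...,1]<70)&(R>0)).astype(np.uint8)
    neut=cv2.morphologyEx(neut,cv2.MORPH_OPEN,np.ones((3,3)))
    print(n,"base",rect(n,neut,.010))
    pl=((hsv[...,2]>125)&(neut>0)).astype(np.uint8)
    for k in(17,25):
        q=cv2.morphologyEx(cv2.morphologyEx(pl,cv2.MORPH_CLOSE,np.ones((25,25))) if 0 else pl,cv2.MORPH_CLOSE,np.ones((5,5)))
        # fill inner holes
        cs=cv2.findContours(q,cv2.RETR_EXTERNAL,cv2.CHAIN_APPROX_NONE)[0];f=np.zeros_like(q);cv2.drawContours(f,[max(cs,key=cv2.contourArea)],-1,1,-1)
        f=cv2.morphologyEx(f,cv2.MORPH_OPEN,cv2.getStructuringElement(cv2.MORPH_ELLIPSE,(k+12,k+12)))
        print(n,"plate",k,rect(n,f,.034))
    # wood block top
    b=((hsv[...,0]>8)&(hsv[...,0]<25)&(hsv[...,1]>80)&(hsv[...,2]>170)&(R>0)).astype(np.uint8)
    b=cv2.morphologyEx(b,cv2.MORPH_CLOSE,np.ones((9,9)))
    print("block",rect(n,b,.058))
    vis=p.copy();vis[pl>0]=(0,0,255)
E
python3 m.py
```

```text
top base ((545.1786499023438, 29.166549682617188), (290.1941833496094, 160.53245544433594), 71.77415466308594)
top plate 17 ((544.7599487304688, 29.509132385253906), (180.46722412109375, 129.4548797607422), 71.79345703125)
top plate 25 ((544.899658203125, 29.853431701660156), (173.90805053710938, 129.44602966308594), 71.75894927978516)
block ((544.5603637695312, 29.138221740722656), (43.16693115234375, 43.38383865356445), 71.52792358398438)
side base ((544.9680786132812, 21.227432250976562), (303.6595153808594, 164.29725646972656), 71.7220687866211)
side plate 17 ((546.5093383789062, 24.648544311523438), (178.69923400878906, 131.20640563964844), 71.62016296386719)
side plate 25 ((546.7294921875, 25.31121063232422), (169.99009704589844, 131.20640563964844), 71.62016296386719)
block ((546.5787353515625, 26.091106414794922), (43.25164031982422, 43.58652877807617), 72.01314544677734)
```

```bash
python3 -m handwheel '{"hand":[0,0,0,0,0,0,0,0,0,0,0,0],"translation":[[303.7,-481.4,-100],[303.7,-481.4,-100],[303.7,-481.4,-100],[303.7,-481.4,-100],[303.7,-481.4,-100],[303.7,-481.4,-100],[303.7,-481.4,-100],[303.7,-481.4,-100],[303.7,-481.4,-100],[303.7,-481.4,-100],[303.7,-481.4,-100],[303.7,-481.4,-100]],"turn":[[0,0,-1.534],[0,0,-1.534],[0,0,-1.534],[0,0,-1.534],[0,0,-1.534],[0,0,-1.534],[0,0,-1.534],[0,0,-1.534],[0,0,-1.534],[0,0,-1.534],[0,0,-1.534],[0,0,-1.534]]}' 10
```

```text
time: 1.1
position: [0.4798, 0.1679, 0.1545]
tool_rot: [0.802, 0.598, -0.0, -0.0]
ft_force: [0.4, 0.1, -0.8]
grip_width: 0.0149
grip_force: 0.0
```

```bash
python3 -m handwheel '{"hand":[0,0,0],"translation":[[0,0,0],[0,0,0],[0,0,0]],"turn":[[0,0,0],[0,0,0],[0,0,0]]}'
```

```text
time: 1.35
position: [0.4785, 0.1697, 0.1547]
tool_rot: [0.8, 0.6, -0.001, -0.001]
ft_force: [0.0, 0.4, -0.4]
grip_width: 0.0015
grip_force: 0.0
```

```bash
python3 -m handwheel '{"hand":[0,0,0,0,0,0],"translation":[[41.4,-65.4,-60],[41.4,-65.4,-92],[41.4,-65.4,-92],[41.4,-65.4,-92],[41.4,-65.4,-92],[41.4,-65.4,-92]],"turn":[[0,0,-0.034],[0,0,-0.034],[0,0,-0.034],[0,0,-0.034],[0,0,-0.034],[0,0,-0.034]]}'
python3 - <<'E'
from h import *
for n in("side","wrist"):
    p,d=camera(n);cv2.imwrite(f"pics/{n}1.png",p[:,:,::-1])
o=robot.get_obs();print(o["position"],o["ft_force"])
E
```

```text
time: 1.85
position: [0.5197, 0.1061, 0.0636]
tool_rot: [0.809, 0.588, -0.0, -0.0]
ft_force: [0.9, 0.1, 0.6]
grip_width: 0.0003
grip_force: 0.0
[0.52056461 0.10605687 0.06479278] [ 0.63260791  0.0896207  -0.08047711]
```

View pics/side1.png

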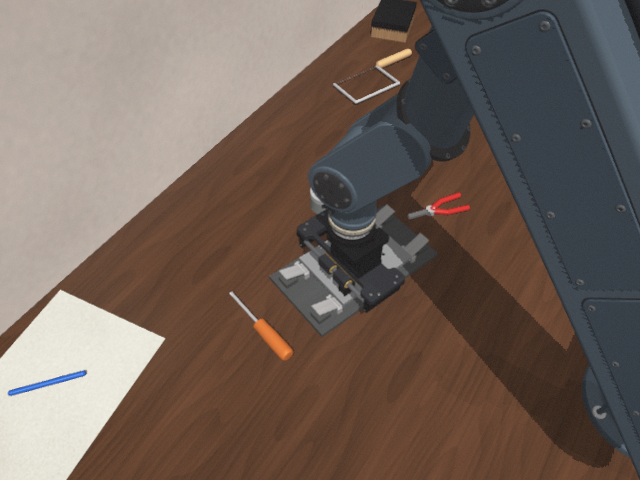

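```bash
python3 -m handwheel '{"hand":[0,0,0],"translation":[[0,-1.5,-4],[0,-1.5,-8],[0,-1.5,-8]],"turn":[[0,0,0],[0,0,0],[0,0,0]]}'; for i in 1 ; do python3 -m handwheel '{"hand":[0,0],"translation":[[0,0,-1],[0,0,-1]],"turn":[[0,0,0],[0,0,0]]}' | egrep 'time|posi|ft'; done;  python3 -m handwheel '{"hand":[0,0],"translation":[[0,0,-1],[0,0,-1]],"turn":[[0,0,0],[0,0,0]]}' | egrep 'time|posi|ft'
```

```text
time: 2.2
position: [0.5204, 0.1034, 0.0554]
tool_rot: [0.81, 0.587, 0.0, 0.0]
ft_force: [0.5, 0.5, -0.5]
grip_width: 0.0005
grip_force: 0.0
time: 2.37
position: [0.5206, 0.103, 0.0541]
ft_force: [-0.2, -0.6, 0.7]
time: 2.53
position: [0.5208, 0.1029, 0.0531]
ft_force: [-0.2, 0.4, 3.0]
```

View pics/wrist1.png

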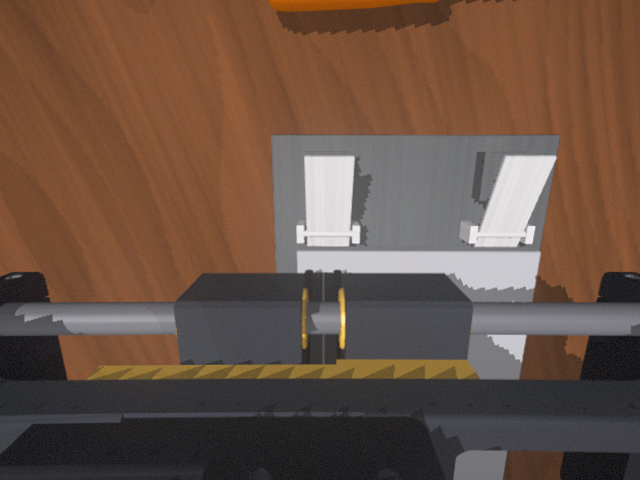

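The wrist view shows the closed fingers (322,320) lined up with the near shim's ear (330,190), so I'm at corner_2. I'll keep pressing.

```bash
python3 -m handwheel '{"hand":[0,0],"translation":[[0,0,-1],[0,0,-1]],"turn":[[0,0,0],[0,0,0]]}' | egrep 'time|posi|ft';python3 -m handwheel '{"hand":[0,0],"translation":[[0,0,-1],[0,0,-1]],"turn":[[0,0,0],[0,0,0]]}' | egrep 'time|posi|ft'
```

```text
time: 2.7
position: [0.5207, 0.103, 0.0521]
ft_force: [-0.3, 1.7, 3.5]
time: 2.87
position: [0.5206, 0.1031, 0.0511]
ft_force: [0.1, 1.7, 4.3]
```

```bash
python3 -m handwheel '{"hand":[0,0],"translation":[[0,0,-1],[0,0,-1]],"turn":[[0,0,0],[0,0,0]]}' | egrep 'time|posi|ft';python3 -m handwheel '{"hand":[0,0],"translation":[[0,0,-1],[0,0,-1]],"turn":[[0,0,0],[0,0,0]]}' | egrep 'time|posi|ft'
```

```text
time: 3.03
position: [0.5206, 0.1031, 0.0501]
ft_force: [-0.3, 2.3, 4.8]
time: 3.2
position: [0.5206, 0.1032, 0.0498]
ft_force: [-1.1, 2.7, 10.4]
```

Corner_2 gave 4 mm at about 4 N and then stopped hard, so it is the rocking one. Next I'll lift off and go to its ear.

```bash
python3 -m handwheel '{"hand":[0,0,0,0,0,0,0,0],"translation":[[0,0,2],[0,0,4],[0,0,8],[0,0,35],[18,58,35],[18,58,35],[18,58,35],[18,58,35]],"turn":[[0,0,0],[0,0,0],[0,0,0],[0,0,0],[0,0,0],[0,0,0],[0,0,0],[0,0,0]]}'
python3 - <<'E'
from h import *
p,d=camera("wrist");cv2.imwrite("pics/wrist2.png",p[:,:,::-1])
p,d=camera("side");cv2.imwrite("pics/side2.png",cv2.resize(p[180:350,220:460,::-1],None,fx=3,fy=3))
E
```

```text
time: 3.87
position: [0.5386, 0.1613, 0.0838]
tool_rot: [0.809, 0.588, -0.0, 0.0]
ft_force: [0.2, -0.2, -0.1]
grip_width: 0.0007
grip_force: 0.0
```

View pics/side2.png

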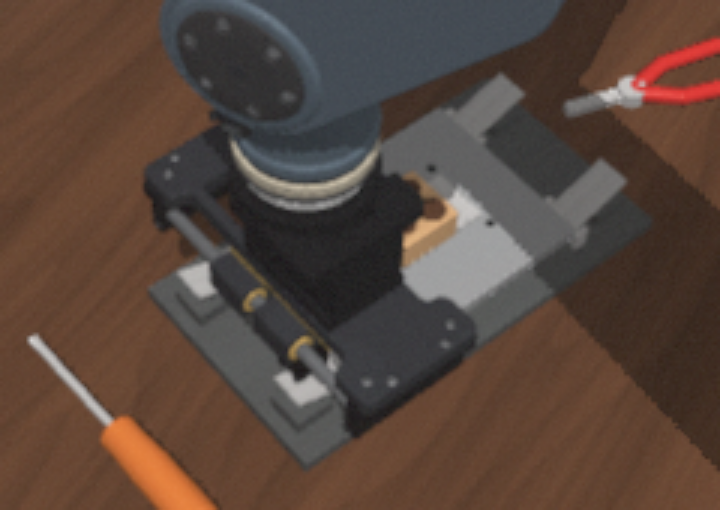

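View pics/wrist2.png

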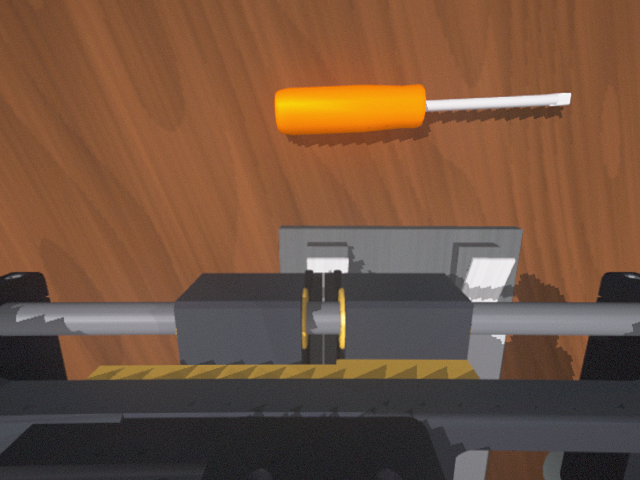

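The fingers (322,320) are over ear 2, whose tip shows at (328,265), and the plate looks undisturbed. I'll press the ear down.

```bash
python3 -m handwheel '{"hand":[0,0,0,0,0,0,0,0,0,0,0],"translation":[[0,0,-22],[0,0,-24],[0,0,-26],[0,0,-28],[0,0,-30],[0,0,-32],[0,0,-34],[0,0,-36],[0,0,-38],[0,0,-40],[0,0,-40]],"turn":[[0,0,0],[0,0,0],[0,0,0],[0,0,0],[0,0,0],[0,0,0],[0,0,0],[0,0,0],[0,0,0],[0,0,0],[0,0,0]]}'
for k in 1; do python3 -m handwheel '{"hand":[0,0],"translation":[[0,0,-1],[0,0,-1]],"turn":[[0,0,0],[0,0,0]]}' | egrep 'time|posi|ft'; done
```

```text
time: 4.88
position: [0.5391, 0.1609, 0.0438]
tool_rot: [0.81, 0.587, 0.0, 0.0]
ft_force: [0.2, 0.3, 0.5]
grip_width: 0.0002
grip_force: 0.4
time: 5.05
position: [0.539, 0.1609, 0.043]
ft_force: [0.1, 1.3, 1.4]
```

```bash
python3 -m handwheel '{"hand":[0,0],"translation":[[0,0,-1],[0,0,-1]],"turn":[[0,0,0],[0,0,0]]}' | egrep 'time|posi|ft';  python3 -m handwheel '{"hand":[0,0],"translation":[[0,0,-1],[0,0,-1]],"turn":[[0,0,0],[0,0,0]]}' | egrep 'time|posi|ft'
```

```text
time: 5.22
position: [0.539, 0.1609, 0.042]
ft_force: [-0.1, 0.9, 1.1]
time: 5.38
position: [0.539, 0.1608, 0.0417]
ft_force: [-0.2, 0.7, 5.8]
```

```bash
python3 -m handwheel '{"hand":[0,0,0],"translation":[[0,0,-1],[0,0,-2],[0,0,-2]],"turn":[[0,0,0],[0,0,0],[0,0,0]]}' | egrep 'time|posi|ft'
```

```text
time: 5.63
position: [0.539, 0.1609, 0.0413]
ft_force: [-1.9, 0.2, 17.8]
```

```bash
python3 -m handwheel '{"hand":[0,0,0,0,0,0,0,0,0,0,0,0],"translation":[[0,0,3],[0,0,8],[0,0,45],[0,0,85],[0,0,120],[-80,200,150],[-80,200,150],[-80,200,150],[-80,200,150],[-80,200,150],[-80,200,150],[-80,200,150]],"turn":[[0,0,0],[0,0,0],[0,0,0],[0,0,0],[0,0,0],[0,0,0],[0,0,0],[0,0,0],[0,0,0],[0,0,0],[0,0,0],[0,0,0]]}'
python3 - <<'E'
from h import *
a=[]
for n,(r0,r1,c0,c1) in(("top",(195,375,215,425)),("side",(190,340,262,445))):
    p,d=camera(n);cv2.imwrite(f"pics/{n}F.png",p[:,:,::-1]);a.append(cv2.resize(p[r0:r1,c0:c1,::-1],(390,330),interpolation=cv2.INTER_CUBIC))
cv2.imwrite("pics/F.png",np.hstack(a))
E
sed 's/{n}0.png/{n}F.png/' m.py | python3 - | head -4
```

```text
time: 6.63
position: [0.457, 0.3633, 0.1891]
tool_rot: [0.808, 0.589, 0.0, -0.0]
ft_force: [0.3, -0.4, 0.7]
grip_width: 0.0004
grip_force: 0.0
top base ((545.18212890625, 29.177108764648438), (289.96917724609375, 160.53245544433594), 71.77415466308594)
top plate 17 ((558.7096557617188, -33.1200065612793), (70.5174789428711, 63.52702331542969), 73.03095245361328)
top plate 25 ((559.4617919921875, -32.44306945800781), (61.05805206298828, 62.86534881591797), 46.119476318359375)
block ((557.02490234375, 11.386567115783691), (16.236953735351562, 8.167118072509766), 69.69227600097656)Traceback (most recent call last):
  File "<stdin>", line 17, in <module>
  File "<stdin>", line 3, in rect
ValueError: max() iterable argument is empty
```

View pics/F.png

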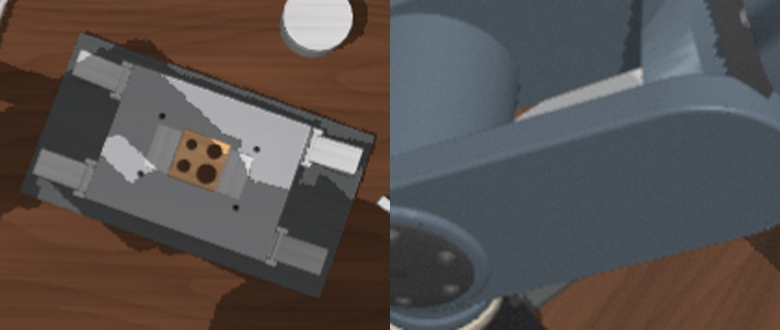

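The top view shows the plate in place, with ear 2 at (65,168) in the crop, and the arm hides the side view. I'll check the heights using depth.

Run:
```python
from h import *
p,d=camera("top");T=np.array(camera_info("top")["world_from_camera"])
v,u=np.mgrid[190:380,210:430];uv=np.c_[u.ravel(),v.ravel()]
P0=cast("top",uv,0.);o=T[:3,3]
c=np.array([545.2,29.]);yv=np.array([.313,.950]);xv=np.array([.950,-.313])
for nm,D in(("before",np.load("top0.npy")),("after",d)):
    r=P0-o;W=(o+r*(D[v.ravel(),u.ravel()]/(r@T[:3,2]))[:,None])*1000
    L=np.c_[(W[:,:2]-c)@xv,(W[:,:2]-c)@yv]
    med=lambda x,y,R:round(float(np.median(W[np.hypot(L[:,0]-x,L[:,1]-y)<R,2])),1)
    print(nm,"ears",[med(a*48,b*124,7) for a,b in((1,1),(-1,1),(-1,-1),(1,-1))],"corners",[med(a*48,b*64,9) for a,b in((1,1),(-1,1),(-1,-1),(1,-1))])
    k=(W[:,2]>29)&(abs(L[:,1])<80)&(abs(L[:,0])<90);q=(W[:,2]>29)&(abs(L[:,0])<25)&(abs(L[:,1])<110)
    print(" plate x",np.percentile(L[k,0],[1,99]),"y",np.percentile(L[q,1],[1,99]))
```

```text
before ears [35.5, 35.8, 35.4, 32.9] corners [33.7, 33.3, 33.3, 33.6]
 plate x [-86.04120404  63.07762063] y [-83.24354221  83.51699187]
after ears [35.2, 21.8, 34.6, 32.9] corners [33.2, 33.8, 33.1, 33.3]
 plate x [-86.04120404  63.00819117] y [-83.39683204  83.44524022]
```

Ear 2 is flat (21.8 mm), the other three are still up, and the plate is level and hasn't moved.

```bash
python3 -c "
from rig import hand_in
print(hand_in())"
```

```text
the job is handed in; nothing more can be done
None
```

The job is handed in: corner_2, the first corner I pressed, was the one that rocked (it gave about 4 mm at about 4 N); its shim is pressed flat, the other three still stand up, and the plate is level and unshifted.

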